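# Rehang the chest lid on its hinge pin

## Robot

A 6-joint arm with a two-finger parallel gripper is mounted at the origin on the work surface. World frame = base frame: x ahead of the robot, y to its left, z up, the work surface at z = 0. Lengths are in mm, angles in degrees, forces in N, time in s.
With the tool pointing down it reaches from about 400 to 925 mm from the base axis. Payload 3.4 kg.
Tool frame: the origin (TCP) lies midway between the tips of the shut fingers; the grasp point (between the pads) lies 19 mm behind it; z points along the fingers, y is the line along which they close (so a half turn about z gives the same grasp; the last joint's range is limited). The gripper opens to 85 mm and grips with 20 to 120 N. Pads are 22 mm wide; open, the fingers measure 114 mm over their backs; the gripper's body (76 mm by 85 mm) begins 54 mm behind the grasp point. The pads swing forward as they close: fully open they stand 13 mm farther back than shut.
Start: joints at [-72.794, 17.578, 86.31, -0, 76.112, -4.211], TCP at [209.941, -535.309, 231.305] pointing down, gripper open.
Joint ranges: [-179.03, 179.03], [-60, 130.46], [8.19, 133.38], [-81.62, 261.62], [5.75, 156.47], [-153.77, 153.77]. Speed limits (degrees/s): [147.25, 147.25, 180, 180, 180, 180].

## Interface

Orientations are given as [roll, pitch, yaw] about the fixed x, y, z axes, in that order (R = Rz(yaw) Ry(pitch) Rx(roll)).
In Python, from bench import arm, imaging gives the robot as it stands.
- The arm moves only by the tool jog_arm, never from a script. Its argument "deltas" is a list that holds one entry, the list of rows, each a list of 5 numbers: the shift along the tool's x, y, z in mm, then the turn about the tool's z in rad, then the closure in counts, from 0 (fully open) to 255 (shut). A call has 1 to 10 rows; each row is the pose to reach, as a shift and turn from the pose commanded when the call began, along the tool's axes at that moment; what a row does not reach only later rows make up. A row lasts 1/12 s, in which the tool goes at most 41.7 mm and 7.16 degrees, less where a joint would pass 70% of its speed; a pose out of reach is approached as far as the arm can. A call with a gripper value outside its range is refused whole. The fingers move at their own pace and stop on an object; "newtons" is the grip in N (left out, the last holds). Time passes only in rows, so rows that repeat a pose let the fingers close. It gives the time, the measured TCP pose, the force, the opening and the grip force at its end, in the units of the state.
- arm.state(): the state, without advancing time (a new reading comes with each control period).
- imaging.read_camera(name): name is "scene" or "top"; returns the picture (420x560x3 uint8, blue, green, red); there is no depth.
- imaging.calibration(name): a dict with "mtx" (3x3 intrinsics, pixels), "dist" ([k1, k2, p1, p2, k3] as OpenCV has them; the pictures are not rectified), "view" (4x4, takes a point from world to camera coordinates). Camera axes: x right, y up, looking along -z (the intrinsics and any distortion apply to the point x, -y, -z); pixel columns grow to the right and rows downward; lengths in mm; the calibration is good to about 2 mm. A picture is of the moment at which its call begins. calibration takes no time and is no camera call.
- arm.sign_off(): hands the job in; it is judged then, once.
The state is a dict: "time_s": time; "joint_pos": joint angles; "joint_vel": joint speeds; "effort": joint torques, N m; "tool_pos": TCP position; "tool_rot": TCP orientation; "ft_force": force on the tool from outside, world axes, zero at the start; "wrist_torque": the same for the moment, N m; "grip_width": finger opening in mm; "grip_force": force on a finger pad.
Only numpy, scipy, OpenCV 4.12 (cv2) and the standard library are available. Lean on these libraries where they do the work, as an engineer would, in place of code of your own. Each camera call takes 0.05 s, during which the arm holds its last target. There are 200 camera calls.

## Task

Rehang the loose lid of the small steel chest: slide the lid back until its hinge knuckles line up with those of the chest, then thread the long bent pin in from either end through all five knuckles and push it home until its bent leg is up against the end knuckle. Leave the lid lying shut on the chest, let go of everything, and leave the other things on the bench where they are.

Things in the scene. Friction and masses are not known exactly. Their poses are not given: they have to be found in the camera images.
- chest: grey-blue steel chest, fixed to the bench, 130 (x) by 166 (y) by 100 mm high to its rim. Origin: centre of its underside; z up; -x is the front (latch side, towards the robot), +x the hinge side. The latch stands 9 mm out of the front wall, below z = 75 mm
- hinge_mid (a point): middle of the hinge axis: x 77, y 0, z 110 mm in the chest's frame; the axis runs along the chest's y. The chest carries three steel knuckles (tubes on this axis, each 34 mm long, 16 mm outside, 10.5 mm bore) centred at y = -74, 0 and +74 mm, so the hinge ends 91 mm either side of this point
- lid: loose steel lid, about 0.6 kg, lying on the rim, 132 (x) by 176 (y) mm, 3 mm sheet, bar handle on top (top 32 mm above the underside, 60 mm behind the front). Origin: on the underside; its frame is the chest's, 100 mm higher, when the knuckles are exactly in line. It starts 8 to 20 mm towards the front. End lips hang down at y = -88 and +88 mm, outside the chest with 2 mm play
- lid_lip (a point): middle of the outer face of the lid's front lip (18 mm deep, hanging down outside the chest's front wall): x -70, y 0, z -9 mm in the lid's frame. Pushed back here the lid slides with about 3 to 8 N, more if it sticks, and stops when the lip meets the chest, 2 mm past the exact line; the pin's tapered nose draws it back that much
- lid_knuckles (a point): on the axis of the lid's two knuckles, midway between them: x 77, y 0, z 10 mm in the lid's frame. They are the same tubes as the chest's, centred 37 mm either side of this point, and sit between the chest's with 3 mm to spare at each end. It comes to hinge_mid when the lid is in line
- pin: the long hinge pin, plain steel, 8 mm thick, about 90 g, lying on the bench: a straight shank along x with a leg bent at a right angle at the tail. Origin: on the bench below pin_mid. From it: tip at x +105 mm, the last 8 mm tapering to 3 mm; the leg's centre line at x -95 mm, running 35 mm to +y; centre of mass near x -10 mm
- pin_mid (a point): point on the shank's centre line, 105 mm from the tip and 95 mm from the leg's centre line, which comes to hinge_mid when the leg lies against the end knuckle
- pin_tip (a point): end of the pin's tapered nose, on the shank's centre line
- short_pin: a pin of the same kind but too short (shank 90 mm), lying on the bench, not to be used; origin on the bench under the middle of its shank, x along the shank
- tape: roll of packing tape lying flat, 100 mm diameter, 48 mm high; origin centre of its underside; to be left alone
- can: metal can standing up, 54 mm diameter, 150 mm high; origin centre of its underside; to be left alone
- screwdriver: screwdriver with black handle lying on the bench, 200 mm long, 26 mm thick; origin below its middle, x towards the blade; to be left alone
Not all that is in view belongs to the job. There is more than one size of the lid; the job needs the largest.

How it is judged:
By the outcome, as a careful person would: the job done as asked, in the order asked, and still so for the second after the job is handed in, with the robot touching nothing.
It also fails if it takes over 72 s, if anything falls off the work surface, if the arm or the gripper's body presses on something with over 40 N, if the wrist force passes 120 N, or if a joint passes its speed limit or range.

## Working session

There is one attempt and no reset: what is moved stays moved. The work goes in short steps, Python scripts to look and compute and a tool call to move; the robot and the scene stay as the last step left them, time stands still between calls to the robot, and variables do not carry over. Pictures are saved under pics/ and viewed, at most 10 in all, crops included, and the job is handed in when it is done.

Besides the shell and the picture viewer there is one more tool, called after "Call:" by a JSON object that holds its "name" and its "arguments", one argument or row to a line. jog_arm: Moves the arm, as the interface text tells. Its arguments: {"type":"object","properties":{"deltas":{"type":"array"},"newtons":{"type":"number"}},"required":["deltas"]}

```bash
mkdir -p pics; ls
python3 - <<'E'
from bench import arm, imaging
import cv2
print(arm.state())
for n in("scene","top"):
    cv2.imwrite(f"pics/{n}0.png",imaging.read_camera(n)); c=imaging.calibration(n); print(n,c)
E
```

```text
pics
{'time_s': 0.0, 'joint_pos': array([-7.27917028e+01,  1.76223195e+01,  8.63831982e+01,  1.62223731e-03,
        7.61124386e+01, -4.21155217e+00]), 'joint_vel': array([0.06686524, 0.01080717, 0.00761309, 0.02874688, 0.03879924,
       0.08977845]), 'effort': array([ 5.03411320e-04, -4.57550597e+01, -2.51916271e+01, -5.50634559e-04,
        1.30253937e-02,  2.40805882e-06]), 'tool_pos': array([ 209.76533903, -534.61901282,  230.38501899]), 'tool_rot': array([-1.79882478e+02, -1.02323857e-02,  2.14194479e+01]), 'ft_force': array([ 0.44174166, -0.30722389, -0.27431442]), 'wrist_torque': array([ 0.00341064, -0.02926508,  0.00743052]), 'grip_force': 0.0, 'grip_width': 85.3541703515492}
scene {'mtx': array([[469.65656595,   0.        , 274.88381216],
       [  0.        , 469.65656595, 207.37041906],
       [  0.        ,   0.        ,   1.        ]]), 'dist': array([-0.08264909,  0.        ,  0.        ,  0.        ,  0.        ]), 'view': array([[ 4.66911921e-01,  8.84203809e-01, -1.32997078e-02,
        -1.84726019e+02],
       [-6.04990525e-01,  3.30367732e-01,  7.24460921e-01,
         2.76919644e+02],
       [ 6.44964900e-01, -3.30213243e-01,  6.89187559e-01,
        -1.74646767e+03],
       [ 0.00000000e+00,  0.00000000e+00,  0.00000000e+00,
         1.00000000e+00]])}
top {'mtx': array([[432.08986047,   0.        , 279.71345052],
       [  0.        , 432.08986047, 211.52237044],
       [  0.        ,   0.        ,   1.        ]]), 'dist': array([-0.02541546,  0.        ,  0.        ,  0.        ,  0.        ]), 'view': array([[ 1.91878020e-02, -9.99769310e-01,  9.65167090e-03,
        -9.90288823e+01],
       [ 9.95759945e-01,  1.99777187e-02,  8.97943354e-02,
        -5.51485897e+02],
       [-8.99664392e-02,  7.88779135e-03,  9.95913562e-01,
        -1.05439150e+03],
       [ 0.00000000e+00,  0.00000000e+00,  0.00000000e+00,
         1.00000000e+00]])}
```

View pics/top0.png

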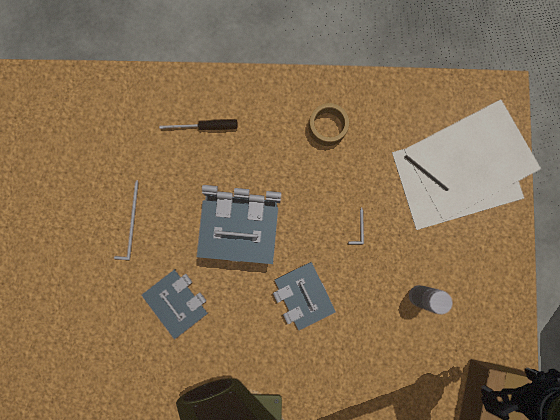

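View pics/scene0.png

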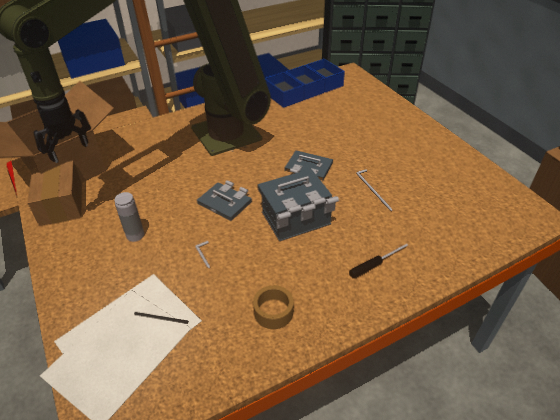

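Run:
```python
import cv2
a=cv2.imread("pics/top0.png");b=cv2.imread("pics/scene0.png")
cv2.imwrite("pics/c1.png",cv2.resize(a[174:276,108:288],(792,449),interpolation=cv2.INTER_CUBIC))
cv2.imwrite("pics/c2.png",cv2.resize(b[162:242,254:398],(792,440),interpolation=cv2.INTER_CUBIC))
```

```text
(no output)
```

View pics/c1.png

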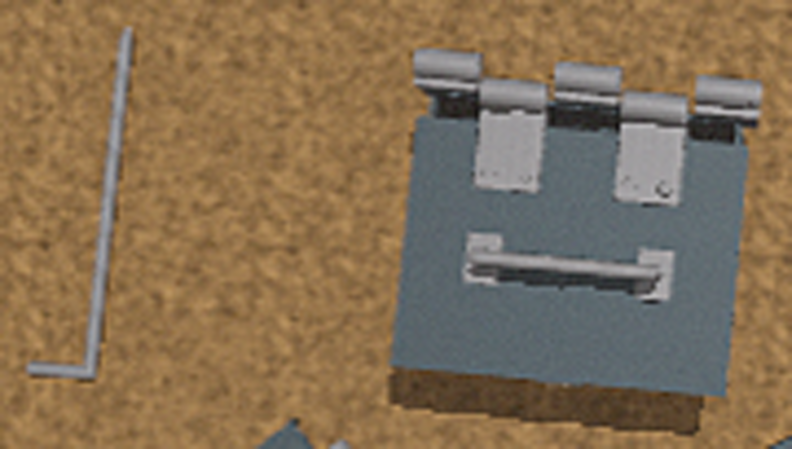

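View pics/c2.png

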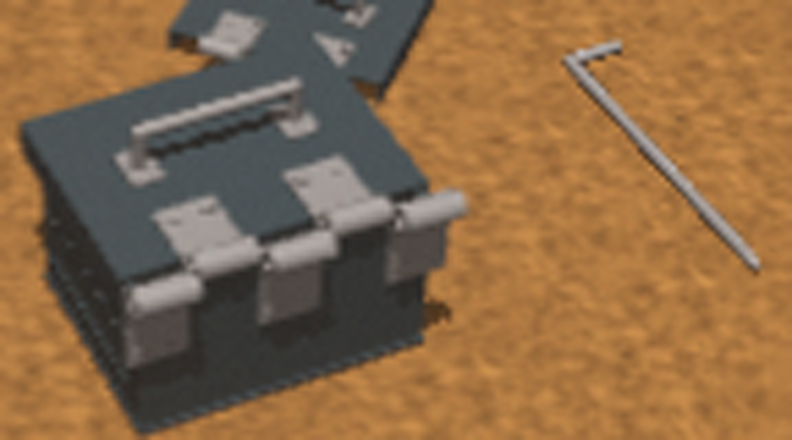

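The top view shows three lids. The largest is on the chest at (238,230), with the short handled small ones at (176,304) and (305,296), so I use the one on the chest. There are also three pin-like things. The long bent one runs from its tip at (136,181) to its corner at (129,258), with the leg end at (114,258). The short pin is at (361,228) and a black pen at (426,172). The crop confirms the long pin, because its shank is about as long as the hinge. The lid sits about 15 mm towards the front.

```bash
cat > h.py <<'E'
import numpy as np, cv2
from scipy.optimize import least_squares
from bench import arm, imaging
CAL={n:imaging.calibration(n) for n in("scene","top")}
F=np.diag([1.,-1,-1])
def proj(n,P):
    c=CAL[n];V=F@c["view"][:3]
    return cv2.projectPoints(np.atleast_2d(P).astype(float),cv2.Rodrigues(V[:,:3])[0],V[:,3],c["mtx"],c["dist"])[0][:,0]
def pose(x,y,yaw,P):
    c,s=np.cos(yaw),np.sin(yaw);P=np.atleast_2d(np.array(P,float))
    return P@np.array([[c,s,0],[-s,c,0],[0,0,1]])+[x,y,0]
def crop(p,o,k): return np.array(o)+(np.array(p,float)+.5)/k-.5
E
python3 - <<'E'
from h import *
T=lambda p:crop(p,(108,174),4.4); S=lambda p:crop(p,(254,162),5.5)
def fit(model,obs,p0,w=None):
    f=lambda p:np.concatenate([(proj(n,model(p,m))-o).ravel() for n,m,o in obs])
    r=least_squares(f,p0,loss="soft_l1",f_scale=.5); return r.x,f(r.x).reshape(-1,2)
pinP=[[105,0,4],[-95,0,4],[-95,35,4]]
ot=T([[127,29],[91,373],[28,369]]); os=S([[757,268],[571,60],[620,46]])
m=lambda p,P:pose(*p,P)
for nm,ob in(("both",[("top",pinP,ot),("scene",pinP,os)]),("top",[("top",pinP,ot)]),("scene",[("scene",pinP,os)])):
    x,r=fit(m,ob,[600,200,0]);print("pin",nm,x[:2].round(1),np.degrees(x[2]).round(2),r.round(1).tolist())
ky=lambda Y:[[77,y,110] for y in Y]
cP=ky([91,57,17,-17,-57,-91]); ct=T([[414,66],[481,69],[556,80],[621,84],[697,93],[762,98]])
cS=ky([-91,-57,-17,17,57,91]); cs=S([[132,298],[200,288],[268,254],[335,243],[396,215],[465,203]])
for nm,ob in(("both",[("top",cP,ct),("scene",cS,cs)]),("top",[("top",cP,ct)]),("scene",[("scene",cS,cs)])):
    x,r=fit(m,ob,[600,-30,0]);print("chest",nm,x[:2].round(1),np.degrees(x[2]).round(2),pose(*x,[77,0,110]).round(1),r.round(1).tolist())
lP=ky([54,20,-20,-54]);lt=T([[481,96],[546,100],[620,109],[687,113]])
x,r=fit(m,[("top",lP,lt)],[600,-30,0]);print("lid top",x[:2].round(1),np.degrees(x[2]).round(2),pose(*x,[[77,0,110],[-70,0,91]]).round(1).tolist())
E
```

```text
pin both [524.  286.7] -3.59 [[0.1, -0.1], [-0.5, -0.1], [0.1, -0.4], [0.1, -0.3], [-0.4, -0.1], [-0.4, -0.4]]
pin top [573.6 224.8] -9019.18 [[35.8, -16.3], [15.0, -21.5], [16.6, -25.4]]
pin scene [525.3 286.3] -4.07 [[0.0, 0.1], [-0.0, 0.1], [0.0, -0.1]]
chest both [512.2   8.4] -4.55 [[589.    2.2 110. ]] [[0.4, -0.4], [-0.2, 0.3], [-0.1, -0.4], [-0.2, 0.1], [-0.2, -0.2], [-0.4, 0.1], [-0.0, 0.7], [-0.9, -1.1], [-0.0, 1.0], [-1.1, -0.5], [0.7, 0.6], [-1.1, -0.6]]
chest top [511.9   7.7] -4.34 [[588.7   1.9 110. ]] [[0.5, -0.2], [-0.1, 0.6], [0.1, -0.3], [-0.1, 0.2], [-0.1, -0.2], [-0.2, 0.1]]
chest scene [512.9  11.4] -5.8 [[589.5   3.6 110. ]] [[0.2, 0.2], [-0.6, -1.4], [0.5, 0.8], [-0.5, -0.5], [1.4, 0.8], [-0.3, -0.2]]
lid top [499.8   9.3] 356.17 [[576.6, 4.2, 110.0], [430.0, 14.0, 91.0]]
```

Call:
{"name": "jog_arm", "arguments": {
  "deltas": [
    [[327, -178, 0, -1.12, 255], [327, -178, 0, -1.12, 255], [327, -178, 0, -1.12, 255], [327, -178, 0, -1.12, 255], [327, -178, 0, -1.12, 255], [327, -178, 0, -1.12, 255], [327, -178, 0, -1.12, 255], [327, -178, 0, -1.12, 255], [327, -178, 0, -1.12, 255], [327, -178, 0, -1.12, 255]]
  ],
  "newtons": 60
}}

```text
time_s: 0.93
tool_pos: [453.1, -244.6, 231.1]
tool_rot: [179.9, -0.2, 86.2]
ft_force: [-0.6, -0.6, -0.5]
grip_width: -0.2
grip_force: 0.0
```

Call:
{"name": "jog_arm", "arguments": {
  "deltas": [
    [[263, -64, 81, 0, 255], [263, -64, 81, 0, 255], [263, -64, 81, 0, 255], [263, -64, 81, 0, 255], [263, -64, 81, 0, 255], [263, -64, 81, 0, 255], [263, -64, 81, 0, 255], [263, -64, 81, 0, 255], [263, -64, 146, 0, 255], [263, -64, 146, 0, 255]]
  ]
}}

```text
time_s: 1.77
tool_pos: [406.2, 17.1, 84.5]
tool_rot: [179.9, 0.0, 85.7]
ft_force: [-1.2, -0.7, -0.6]
grip_width: -0.3
grip_force: 0.0
```

Run:
```python
from h import *
s=arm.state();print(s["tool_pos"],s["tool_rot"],s["ft_force"],s["joint_pos"].round(1))
a=imaging.read_camera("top");b=imaging.read_camera("scene")
cv2.imwrite("pics/p1.png",np.vstack([cv2.resize(a[170:290,180:300],(580,580)),])); cv2.imwrite("pics/t1.png",a);cv2.imwrite("pics/s1.png",b)
```

```text
[406.15377671  17.11334843  84.47288745] [1.79882108e+02 2.24992911e-02 8.56860355e+01] [-1.15625545 -0.74108316 -0.60534065] [ -3.5  15.1 117.1  -0.   47.7   0.8]
```

Call:
{"name": "jog_arm", "arguments": {
  "deltas": [
    [[0, 3, 0, 0, 255], [0, 6, 0, 0, 255], [0, 8, 0, 0, 255], [0, 10, 0, 0, 255], [0, 11, 0, 0, 255], [0, 12, 0, 0, 255], [0, 13, 0, 0, 255], [0, 14, 0, 0, 255], [0, 15, 0, 0, 255], [0, 16, 0, 0, 255]]
  ]
}}

```text
time_s: 2.7
tool_pos: [418.3, 16.0, 84.9]
tool_rot: [-179.6, 0.0, 85.6]
ft_force: [-7.6, 0.3, 7.1]
grip_width: -0.1
grip_force: 4.1
```

Call:
{"name": "jog_arm", "arguments": {
  "deltas": [
    [[0, 1, 0, 0, 255], [0, 2, 0, 0, 255], [0, 3, 0, 0, 255], [0, 4, 0, 0, 255], [0, 5, 0, 0, 255], [0, 5, 0, 0, 255]]
  ]
}}

```text
time_s: 3.2
tool_pos: [418.9, 16.0, 84.3]
tool_rot: [-179.2, 0.0, 85.6]
ft_force: [-13.5, 0.3, 11.8]
grip_width: 0.2
grip_force: 6.9
```

Run:
```python
from h import *
s=arm.state();print(s["tool_pos"],s["wrist_torque"],s["ft_force"],s["joint_pos"].round(1))
a=imaging.read_camera("top");b=imaging.read_camera("scene")
cv2.imwrite("pics/t2.png",a);cv2.imwrite("pics/s2.png",b)
cv2.imwrite("pics/p2.png",np.hstack([cv2.resize(a[180:290,190:290],(400,440),interpolation=cv2.INTER_CUBIC),cv2.resize(b[150:250,250:340],(396,440),interpolation=cv2.INTER_CUBIC)]))
for P in([430,14,91],[434,14,91],[434,14,75],[419,16,84]): print(proj("top",P),proj("scene",P))
```

```text
[418.91241499  15.9681561   84.33159888] [0.08283833 1.9747352  0.0387301 ] [-13.49570952   0.25314559  11.7562485 ] [ -3.6  16.3 115.    0.   49.5   0.8]
[[234.95269915 261.00557991]] [[283.93892069 178.31494475]]
[[235.00076342 259.27358842]] [[284.57817871 179.06805843]]
[[235.63432531 259.13613695]] [[284.5740271 183.1198587]]
[[234.24525502 265.65185395]] [[282.77898095 177.83160083]]
```

View pics/p2.png

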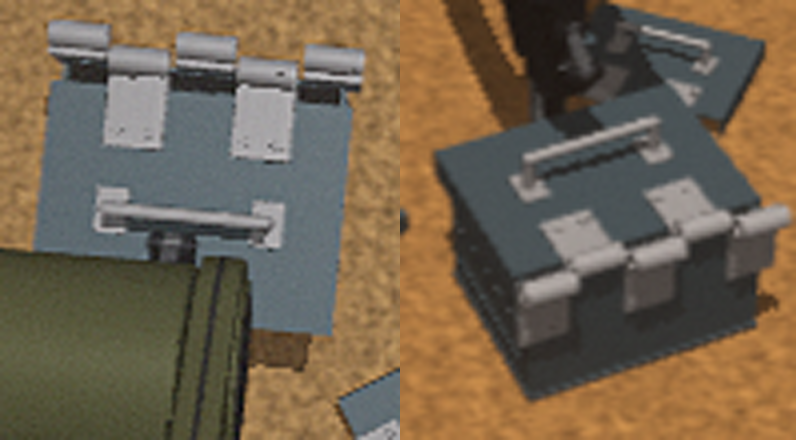

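Nothing has slipped yet. The tool is also pressing down on the lip, which adds friction, so I'll relieve that while pushing further.

Call:
{"name": "jog_arm", "arguments": {
  "deltas": [
    [[0, 0, -2, 0, 255], [0, 0, -4, 0, 255], [0, 1, -6, 0, 255], [0, 2, -6, 0, 255], [0, 3, -6, 0, 255], [0, 4, -6, 0, 255], [0, 5, -6, 0, 255], [0, 5, -6, 0, 255]]
  ]
}}

```text
time_s: 3.97
tool_pos: [430.6, 15.1, 91.1]
tool_rot: [-179.9, -0.0, 85.6]
ft_force: [-6.0, 0.4, 1.4]
grip_width: -0.0
grip_force: 3.1
```

Call:
{"name": "jog_arm", "arguments": {
  "deltas": [
    [[0, 1, 0, 0, 255], [0, 2, 0, 0, 255], [0, 3, 0, 0, 255], [0, 4, 0, 0, 255], [0, 5, 0, 0, 255], [0, 5, 0, 0, 255]]
  ]
}}

```text
time_s: 4.47
tool_pos: [432.4, 14.9, 90.9]
tool_rot: [-179.5, 0.0, 85.6]
ft_force: [-12.5, 0.7, 8.4]
grip_width: 0.1
grip_force: 6.1
```

Call:
{"name": "jog_arm", "arguments": {
  "deltas": [
    [[0, 1, -2, 0, 255], [0, 2, -3, 0, 255], [0, 2, -3, 0, 255], [0, 2, -3, 0, 255], [0, 2, -3, 0, 255]]
  ]
}}

```text
time_s: 4.88
tool_pos: [433.3, 14.8, 92.9]
tool_rot: [-179.4, 0.0, 85.6]
ft_force: [-11.4, -0.3, -0.1]
grip_width: 0.3
grip_force: 5.1
```

Now back off and up, then check the line.

Call:
{"name": "jog_arm", "arguments": {
  "deltas": [
    [[0, -10, 0, 0, 255], [0, -22, 0, 0, 255], [0, -24, 0, 0, 255], [0, -24, -40, 0, 255], [0, -24, -80, 0, 255], [0, -24, -100, -0.1, 100], [0, -24, -100, -0.2, 100], [0, -24, -100, -0.3, 100], [0, -24, -100, -0.3, 100]]
  ]
}}

```text
time_s: 5.63
tool_pos: [416.7, 16.1, 195.9]
tool_rot: [179.7, 0.1, 102.9]
ft_force: [0.2, -0.1, -0.6]
grip_width: 48.4
grip_force: 0.0
```

Run:
```python
from h import *
s=arm.state();print(s["tool_pos"],s["tool_rot"],s["ft_force"])
a=imaging.read_camera("top");b=imaging.read_camera("scene")
cv2.imwrite("pics/t3.png",a);cv2.imwrite("pics/s3.png",b)
k=cv2.INTER_CUBIC
cv2.imwrite("pics/p3.png",np.hstack([cv2.resize(a[180:240,195:290],None,fx=4.2,fy=4.2,interpolation=k)[:252],cv2.resize(b[175:235,260:350],None,fx=4.2,fy=4.2,interpolation=k)]))
```

```text
[416.66606746  16.11230596 195.8639697 ] [1.79691296e+02 9.31476700e-02 1.02914646e+02] [ 0.22991766 -0.11586734 -0.62314179]
```

View pics/p3.png

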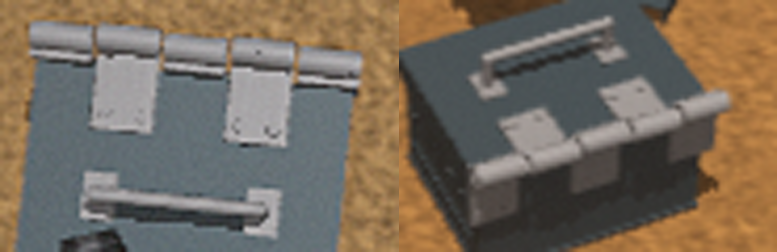

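The top crop shows all five knuckles in one line, from (30,38) to (362,67), with the lid's pair a hair past it. The scene crop agrees. Next, the pin.

Call:
{"name": "jog_arm", "arguments": {
  "deltas": [
    [[258, 103, 60, -1.283, 140], [258, 103, 60, -1.283, 140], [258, 103, 60, -1.283, 140], [258, 103, 60, -1.283, 140], [258, 103, 60, -1.283, 140], [258, 103, 60, -1.283, 140], [258, 103, 60, -1.283, 140], [258, 103, 100, -1.283, 140], [258, 103, 130, -1.283, 140], [258, 103, 150, -1.283, 140]]
  ]
}}

```text
time_s: 6.57
tool_pos: [456.8, 291.1, 41.2]
tool_rot: [-179.9, -0.1, 174.7]
ft_force: [-1.1, 0.1, -0.3]
grip_width: 38.5
grip_force: 0.0
```

Call:
{"name": "jog_arm", "arguments": {
  "deltas": [
    [[0, 0, 0, 0, 140], [0, 0, 0, 0, 140]]
  ]
}}

```text
time_s: 6.73
tool_pos: [457.4, 290.3, 43.0]
tool_rot: [-179.9, -0.2, 174.1]
ft_force: [0.3, 0.1, 1.0]
grip_width: 38.8
grip_force: 0.0
```

Run:
```python
from h import *
s=arm.state();print(s["tool_pos"],s["tool_rot"],s["ft_force"],s["grip_width"])
a=imaging.read_camera("top");b=imaging.read_camera("scene")
cv2.imwrite("pics/t4.png",a);cv2.imwrite("pics/s4.png",b)
for P in([459.4,290.8,4],s["tool_pos"]): print(proj("top",P),proj("scene",P))
k=cv2.INTER_CUBIC
cv2.imwrite("pics/p4.png",np.hstack([cv2.resize(a[175:275,90:180],None,fx=4.4,fy=4.4,interpolation=k),cv2.resize(b[130:230,330:420],None,fx=4.4,fy=4.4,interpolation=k)]))
```

```text
[457.35709744 290.312176    43.04147849] [-1.79895424e+02 -1.56032463e-01  1.74116453e+02] [0.25814271 0.08579608 1.01532549] 38.83660507383508
[[129.13392922 246.25692789]] [[361.89072427 177.65826618]]
[[123.90812248 246.94122573]] [[362.75240024 168.10998685]]
```

View pics/p4.png

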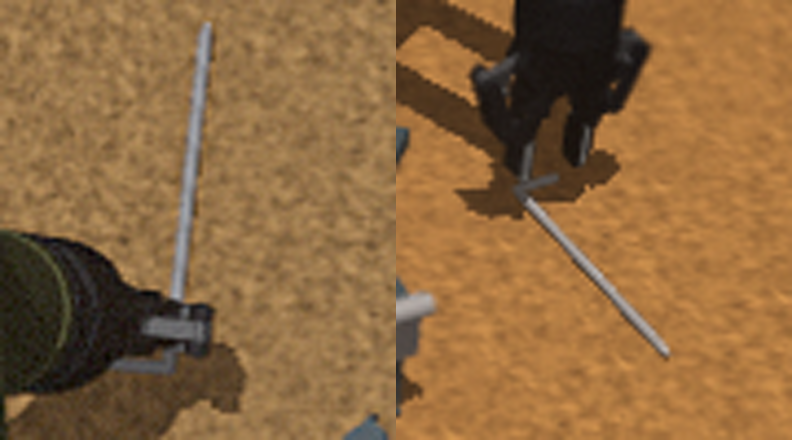

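Both crops show the fingers straddling the shank of the long pin, just ahead of its leg. Going down.

Call:
{"name": "jog_arm", "arguments": {
  "deltas": [
    [[0, 0, 20, -0.038, 140], [0, 0, 30, -0.038, 140], [0, 0, 35, -0.038, 140], [0, 0, 38, -0.038, 140], [0, 0, 40, -0.038, 140], [0, 0, 40, -0.038, 140]]
  ],
  "newtons": 30
}}

```text
time_s: 7.33
tool_pos: [458.4, 290.7, 4.5]
tool_rot: [180.0, 0.0, 176.5]
ft_force: [-0.6, 0.6, 0.6]
grip_width: 38.4
grip_force: 0.0
```

Call:
{"name": "jog_arm", "arguments": {
  "deltas": [
    [[0, 0, 2, 0, 140], [0, 0, 3, 0, 180], [0, 0, 3, 0, 255], [0, 0, 3, 0, 255], [0, 0, 3, 0, 255], [0, 0, 3, 0, 255], [0, 0, 3, 0, 255], [0, 0, 3, 0, 255]]
  ],
  "newtons": 30
}}

```text
time_s: 8.0
tool_pos: [458.2, 290.7, 1.5]
tool_rot: [180.0, 0.0, 176.6]
ft_force: [-0.1, -0.2, 2.3]
grip_width: 6.2
grip_force: 29.6
```

The opening reads 6.2 mm on an 8 mm pin, so this may be a shallow bite. I'll open, go 1.5 mm lower and close harder.

Call:
{"name": "jog_arm", "arguments": {
  "deltas": [
    [[0, 0, 0, 0, 190], [0, 0, 0, 0, 190], [0, 0, 1.5, 0, 190], [0, 0, 1.5, 0, 255], [0, 0, 1.5, 0, 255], [0, 0, 1.5, 0, 255], [0, 0, 1.5, 0, 255], [0, 0, 1.5, 0, 255]]
  ],
  "newtons": 60
}}

```text
time_s: 8.67
tool_pos: [458.7, 290.8, 0.5]
tool_rot: [180.0, 0.1, 176.6]
ft_force: [-0.8, -1.5, 6.5]
grip_width: 5.2
grip_force: 59.1
```

Call:
{"name": "jog_arm", "arguments": {
  "deltas": [
    [[0, 0, 0, 0, 255], [0, 0, -5, 0, 255], [0, 0, -15, 0, 255], [0, 0, -40, 0, 255], [0, 0, -70, 0, 255], [0, 0, -100, 0, 255], [0, 0, -125, 0, 255], [0, 0, -140, 0, 255], [0, 0, -140, 0, 255], [0, 0, -140, 0, 255]]
  ],
  "newtons": 100
}}

```text
time_s: 9.5
tool_pos: [458.5, 290.9, 140.8]
tool_rot: [179.9, 0.1, 176.6]
ft_force: [-1.0, -0.3, -2.2]
grip_width: 3.2
grip_force: 98.5
```

Run:
```python
from h import *
s=arm.state();print(s["tool_pos"],s["tool_rot"],s["ft_force"],s["grip_width"],s["wrist_torque"])
a=imaging.read_camera("top");b=imaging.read_camera("scene")
cv2.imwrite("pics/t5.png",a);cv2.imwrite("pics/s5.png",b)
for q in(-65,0,105):
    d=np.array([.998,-.0645,0]); P=s["tool_pos"]+d*(q+65)+[0,0,3.5]; print(q,proj("top",P),proj("scene",P))
k=cv2.INTER_CUBIC
cv2.imwrite("pics/p5.png",np.hstack([cv2.resize(a[160:260,80:180],None,fx=4,fy=4,interpolation=k),cv2.resize(b[100:200,330:430],None,fx=4,fy=4,interpolation=k)]))
```

```text
[458.48035665 290.88559439 140.7859559 ] [1.79930129e+02 1.11859773e-01 1.76578264e+02] [-1.00816014 -0.2726372  -2.21064345] 3.226731517448232 [ 0.00185153  0.04729427 -0.02371775]
-65 [[107.69933063 246.03879077]] [[366.80065242 142.727284  ]]
0 [[111.14906146 216.77947796]] [[378.44208502 154.28120475]]
105 [[116.71806667 170.24746906]] [[398.75960921 174.52314946]]
```

View pics/p5.png

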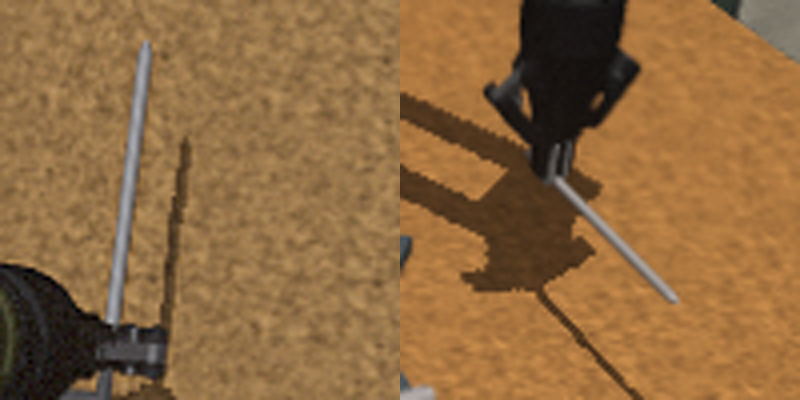

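The pin is held level: the tip is at (116.5,170.6) in top and (398.8,175) in scene, both within 0.5 px of the prediction. Now swing it into line on the +y side.

Call:
{"name": "jog_arm", "arguments": {
  "deltas": [
    [[-152, -4, 0, 1.2, 255], [-152, -4, 0, 1.2, 255], [-152, -4, 0, 1.2, 255], [-152, -4, 0, 1.2, 255], [-152, -4, 0, 1.2, 255], [-152, -4, 0, 1.2, 255], [-152, -4, 0, 1.2, 255], [-152, -4, 0, 1.2, 255], [-152, -4, 0, 1.2, 255], [-152, -4, 0, 1.2, 255]]
  ]
}}

```text
time_s: 10.43
tool_pos: [608.3, 277.0, 136.9]
tool_rot: [-179.7, 0.0, 107.5]
ft_force: [-0.8, -0.7, -1.5]
grip_width: 3.3
grip_force: 98.5
```

Call:
{"name": "jog_arm", "arguments": {
  "deltas": [
    [[0, 0, 0, 0.388, 255], [0, 0, 0, 0.388, 255], [0, 0, 0, 0.388, 255], [0, 0, 10, 0.388, 255], [0, 0, 20, 0.388, 255], [0, 0, 30, 0.388, 255], [0, 0, 34, 0.388, 255], [0, 0, 34, 0.388, 255], [0, 0, 34, 0.388, 255]]
  ]
}}

```text
time_s: 11.18
tool_pos: [609.2, 277.4, 104.8]
tool_rot: [-179.9, 0.0, 85.6]
ft_force: [0.6, -0.4, -0.2]
grip_width: 3.0
grip_force: 98.5
```

Run:
```python
from h import *
s=arm.state();print(s["tool_pos"],s["tool_rot"],s["ft_force"],s["grip_width"],s["wrist_torque"])
a=imaging.read_camera("top");b=imaging.read_camera("scene")
cv2.imwrite("pics/t6.png",a);cv2.imwrite("pics/s6.png",b)
y=np.radians(s["tool_rot"][2]);d=-np.array([np.cos(y),np.sin(y),0])
for q in(0,80,171):
    P=s["tool_pos"]+d*q+[0,0,3.5]; print(q,P,proj("top",P)-[140,170],proj("scene",P)-[300,150])
for q in(91,57): P=pose(512.1,8.1,np.radians(-4.4),[77,q,110]);print(P,proj("top",P)-[140,170],proj("scene",P)-[300,150])
k=cv2.INTER_CUBIC
cv2.imwrite("pics/p6.png",np.vstack([cv2.resize(a[170:220,140:240],None,fx=6,fy=6,interpolation=k),cv2.resize(b[160:210,300:400],None,fx=6,fy=6,interpolation=k)]))
```

```text
[609.1646417  277.38577989 104.75592286] [-1.79907151e+02  4.31959073e-02  8.56386361e+01] [ 0.57042166 -0.36371387 -0.2138417 ] 2.965684597401977 [0.08153974 0.01544886 0.03684639]
0 [609.1646417  277.38577989 108.25592286] [[-16.97951332  11.20305288]] [[91.95798367 30.63546175]]
80 [603.08090798 197.61743916 108.25592286] [[17.18227784 14.46621774]] [[68.67207459 38.00723074]]
171 [596.16066088 106.88095157 108.25592286] [[56.17976803 18.19744726]] [[41.06430214 46.74099725]]
[[595.85449348  92.92443529 110.        ]] [[62.07252311 18.34050735]] [[36.90703804 47.8193756 ]]
[[593.24604652  59.02464171 110.        ]] [[76.69945056 19.75181741]] [[26.19522478 51.19776051]]
```

View pics/p6.png

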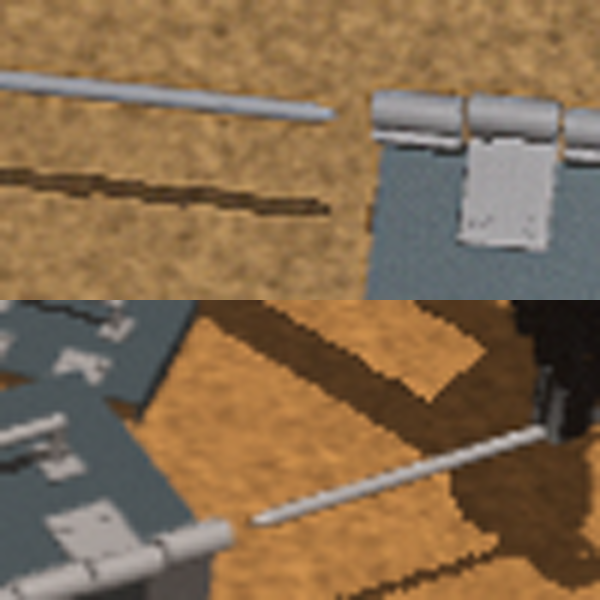

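```bash
cat > m.py <<'E'
from h import *
def sat(im):
    i=cv2.GaussianBlur(im,(0,0),.6).astype(float); return (i.max(2)-i.min(2))/(i.max(2)+1)
def edges(im,cols,r0,r1,th=.3):
    """first/last subpixel row with low saturation in each column"""
    s=sat(im);o=[]
    for c in cols:
        v=s[r0:r1,c]; k=np.where(v<th)[0]
        if len(k)==0 or k[0]==0: continue
        a,b=k[0],k[0]
        while b+1<len(v) and v[b+1]<th:b+=1
        t=a-1+(v[a-1]-th)/(v[a-1]-v[a])
        u=b+(th-v[b])/(v[b+1]-v[b]) if b+1<len(v) else np.nan
        o.append((c,r0+t,r0+u))
    return np.array(o)
E
python3 - <<'E'
from m import *
np.set_printoptions(precision=2,suppress=True,linewidth=150)
a=cv2.imread("pics/t6.png");b=cv2.imread("pics/s6.png");b0=cv2.imread("pics/s0.png") if 0 else None
e=edges(a,range(150,196,4),176,200);print("top pin",np.c_[e,e[:,1:].mean(1)])
e=edges(a,range(200,286,5),176,215);print("top hinge",e)
e=edges(b,range(346,388,4),176,205);print("scene pin",np.c_[e,e[:,1:].mean(1)])
e=edges(b,range(280,340,4),180,240);print("scene hinge",e)
print(sat(b)[185:215:2,330].round(2),b[185:215:2,330].mean(1))
# predicted silhouettes
C=(512.1,8.1,np.radians(-4.4))
for n in("top","scene"):
    for q in(85,65,37,0,-37,-74):
        ax=proj(n,pose(*C,[77,q,110]))[0]
        th=np.linspace(0,2*np.pi,73); ring=np.array([[77+8*np.cos(t),q,110+8*np.sin(t)] for t in th])
        d=proj(n,pose(*C,[77,q+5,110]))[0]-ax; nrm=np.array([-d[1],d[0]])/np.hypot(*d); nrm*=np.sign(nrm[1])
        o=(proj(n,pose(*C,ring))-ax)@nrm
        print(n,q,ax,"vert edges",ax[1]+o.min()/nrm[1],ax[1]+o.max()/nrm[1])
E
```

```text
top pin [[150.   182.23 185.66 183.95]
 [154.   182.45 185.98 184.21]
 [158.   183.03 186.57 184.8 ]
 [162.   183.38 186.78 185.08]
 [166.   183.65 187.41 185.53]
 [170.   184.35 187.67 186.01]
 [174.   184.56 188.17 186.36]
 [178.   185.22 188.63 186.92]
 [182.   185.44 188.94 187.19]
 [186.   185.96 189.55 187.75]
 [190.   186.38 189.72 188.05]
 [194.   187.3  189.67 188.49]]
top hinge [[205.   184.37    nan]
 [210.   184.72    nan]
 [215.   185.39    nan]
 [220.   184.89    nan]
 [225.   185.39    nan]
 [230.   185.86    nan]
 [235.   187.43    nan]
 [240.   187.63    nan]
 [245.   188.36    nan]
 [250.   188.74    nan]
 [255.   188.39    nan]
 [260.   188.94    nan]
 [265.   190.42 193.8 ]
 [270.   190.59    nan]
 [275.   191.3     nan]
 [280.   191.66 200.28]]
scene pin [[346.   194.08 196.39 195.23]
 [350.   192.65 195.16 193.91]
 [354.   191.44 193.82 192.63]
 [358.   190.34 192.54 191.44]
 [362.   189.04 191.41 190.22]
 [366.   187.63 190.18 188.91]
 [370.   186.46 188.75 187.6 ]
 [374.   184.91 187.56 186.23]
 [378.   183.65 186.59 185.12]
 [382.   182.42 185.37 183.9 ]
 [38
[... 514 characters left out ...]
t edges 187.10367629826115 194.06138584134447
top 0 [241.24 192.12] vert edges 188.64216971663512 195.60114137137649
top -37 [257.18 193.66] vert edges 190.18269473392522 197.14244123796124
top -74 [273.13 195.21] vert edges 191.7249271570232 198.68496142393042
scene 85 [335.03 198.41] vert edges 195.42193092673782 201.4007908833402
scene 65 [328.73 200.4 ] vert edges 197.3947180038324 203.40072597347176
scene 37 [319.81 203.21] vert edges 200.1874185651893 206.231509284001
scene 0 [307.85 206.98] vert edges 203.93309603478974 210.0276260637728
scene -37 [295.69 210.81] vert edges 207.74199065624907 213.88706313579766
scene -74 [283.31 214.71] vert edges 211.61428301074247 217.80996744441487
```

Run:
```python
from m import *
b=cv2.imread("pics/s6.png").astype(float).mean(2);b3=cv2.imread("pics/s3.png").astype(float).mean(2)
for c in(282,285,306,309,330,333):print(c,b[190:224,c].round().astype(int).tolist())
```

```text
282 [74, 75, 68, 79, 119, 144, 162, 153, 89, 84, 84, 84, 85, 83, 86, 85, 85, 84, 87, 85, 86, 86, 105, 149, 173, 177, 157, 134, 96, 73, 74, 75, 76, 76]
285 [85, 78, 49, 74, 86, 104, 127, 103, 85, 84, 85, 85, 92, 136, 159, 118, 135, 102, 81, 86, 87, 96, 155, 169, 175, 161, 139, 102, 69, 76, 76, 74, 74, 75]
306 [87, 85, 83, 86, 84, 85, 86, 84, 84, 84, 84, 86, 85, 84, 89, 117, 164, 174, 167, 144, 110, 71, 75, 75, 77, 75, 75, 77, 73, 65, 43, 44, 44, 46]
309 [74, 86, 86, 86, 84, 98, 164, 159, 133, 133, 79, 86, 85, 90, 119, 159, 174, 168, 150, 118, 76, 76, 76, 73, 76, 75, 74, 75, 64, 46, 46, 46, 46, 55]
330 [123, 115, 112, 99, 85, 84, 85, 104, 153, 174, 173, 153, 127, 89, 71, 74, 74, 73, 76, 77, 75, 72, 47, 42, 44, 44, 50, 55, 53, 56, 55, 60, 81, 76]
333 [118, 122, 126, 125, 119, 125, 128, 160, 172, 174, 159, 133, 95, 71, 74, 73, 75, 74, 75, 73, 82, 116, 128, 130, 131, 128, 105, 59, 56, 59, 71, 123, 116, 116]
```

Sub-pixel lines: in top, the pin lies about 1.7 px (3.9 mm) to −x of the hinge axis at the tip and is turned by 0.3°. In scene it is about 2 mm low. Correcting.

Call:
{"name": "jog_arm", "arguments": {
  "deltas": [
    [[0, 1.5, -1, -0.003, 255], [0, 3, -2.2, -0.005, 255], [0, 3, -2.2, -0.005, 255], [0, 3, -2.2, -0.005, 255], [0, 3, -2.2, -0.005, 255]]
  ]
}}

```text
time_s: 11.7
tool_pos: [612.8, 277.3, 108.3]
tool_rot: [180.0, -0.0, 85.9]
ft_force: [-0.8, 0.5, 0.1]
grip_width: 3.3
grip_force: 98.5
```

```bash
cat > look.py <<'E'
from m import *
s=arm.state();print(s["time_s"],s["tool_pos"].round(1),s["tool_rot"].round(2),s["ft_force"].round(1))
A=[imaging.read_camera("top") for _ in range(3)];B=[imaging.read_camera("scene") for _ in range(3)]
a=np.mean(A,0).astype(np.uint8);b=np.mean(B,0).astype(np.uint8)
e=edges(a,range(150,192,2),176,200);p=np.polyfit(e[:,0],e[:,1:].mean(1),1);print("top pin slope %.4f row@204.65 %.2f (want .0978 187.83)"%(p[0],np.polyval(p,204.65)))
h=edges(a,[205,207,209,211,238,240,242,244,246,270,272,274,276],176,215);q=np.polyfit(h[:,0],h[:,1],1);print("hinge slope %.4f axis row@204.65 %.2f"%(q[0],np.polyval(q,204.65)+3.48))
e=edges(b,range(346,388,2),172,205);p=np.polyfit(e[:,0],e[:,1:].mean(1),1);print("scene pin slope %.4f row@346 %.2f (want ~195.3)"%(p[0],np.polyval(p,346)))
E
python3 look.py
```

```text
11.7 [612.8 277.3 108.3] [ 1.7997e+02 -1.0000e-02  8.5870e+01] [-0.8  0.5  0.1]
top pin slope 0.1019 row@204.65 187.54 (want .0978 187.83)
hinge slope 0.0991 axis row@204.65 187.74
scene pin slope -0.3191 row@346 195.52 (want ~195.3)
```

Within 0.5 mm both ways. Start inserting (tool −x).

Call:
{"name": "jog_arm", "arguments": {
  "deltas": [
    [[-4, -0.3, 0, -0.002, 255], [-8, -0.3, 0, -0.002, 255], [-12, -0.3, 0, -0.002, 255], [-15, -0.3, 0, -0.002, 255], [-18, -0.3, 0, -0.002, 255], [-21, -0.3, 0, -0.002, 255], [-24, -0.3, 0, -0.002, 255], [-27, -0.3, 0, -0.002, 255], [-30, -0.3, 0, -0.002, 255], [-30, -0.3, 0, -0.002, 255]]
  ]
}}

```text
time_s: 12.83
tool_pos: [610.1, 246.7, 108.0]
tool_rot: [-180.0, 0.0, 86.0]
ft_force: [-0.3, 0.7, -1.2]
grip_width: 3.2
grip_force: 98.5
```

Call:
{"name": "jog_arm", "arguments": {
  "deltas": [
    [[-4, 0, 0, 0, 255], [-8, 0, 0, 0, 255], [-12, 0, 0, 0, 255], [-16, 0, 0, 0, 255], [-20, 0, 0, 0, 255], [-24, 0, 0, 0, 255], [-28, 0, 0, 0, 255], [-32, 0, 0, 0, 255], [-35, 0, 0, 0, 255], [-35, 0, 0, 0, 255]]
  ]
}}

```text
time_s: 13.67
tool_pos: [607.5, 211.7, 108.0]
tool_rot: [-180.0, 0.0, 86.0]
ft_force: [-0.1, -0.7, -1.1]
grip_width: 3.4
grip_force: 98.9
```

```bash
sed -i 's/range(150,192,2)/range(165,200,2)/; s/range(346,388,2)/range(342,370,2)/' look.py; python3 look.py
```

```text
13.6667 [607.5 211.7 108. ] [-1.7998e+02  2.0000e-02  8.5960e+01] [-0.1 -0.7 -1.1]
top pin slope 0.0964 row@204.65 187.19 (want .0978 187.83)
hinge slope 0.0991 axis row@204.65 187.73
scene pin slope -0.3225 row@346 195.57 (want ~195.3)
```

Call:
{"name": "jog_arm", "arguments": {
  "deltas": [
    [[-4, -0.3, 0, 0, 255], [-8, -0.6, 0, 0, 255], [-12, -0.6, 0, 0, 255], [-16, -0.6, 0, 0, 255], [-20, -0.6, 0, 0, 255], [-24, -0.6, 0, 0, 255], [-28, -0.6, 0, 0, 255], [-32, -0.6, 0, 0, 255], [-36, -0.6, 0, 0, 255], [-36, -0.6, 0, 0, 255]]
  ]
}}

```text
time_s: 14.8
tool_pos: [604.5, 175.7, 108.0]
tool_rot: [-180.0, 0.0, 86.0]
ft_force: [-0.6, 0.4, -1.6]
grip_width: 3.2
grip_force: 99.1
```

```bash
sed -i 's/range(165,200,2)/range(180,201,2)/; s/range(342,370,2)/range(340,352,2)/' look.py; python3 look.py
```

```text
14.8 [604.5 175.7 108. ] [-1.7999e+02  3.0000e-02  8.5960e+01] [-0.6  0.4 -1.6]
top pin slope 0.0994 row@204.65 187.31 (want .0978 187.83)
hinge slope 0.0991 axis row@204.65 187.72
scene pin slope -0.3357 row@346 195.47 (want ~195.3)
```

Call:
{"name": "jog_arm", "arguments": {
  "deltas": [
    [[-4, -0.2, 0, 0, 255], [-8, -0.4, 0, 0, 255], [-12, -0.6, 0, 0, 255], [-16, -0.6, 0, 0, 255], [-20, -0.6, 0, 0, 255], [-24, -0.6, 0, 0, 255], [-28, -0.6, 0, 0, 255], [-32, -0.6, 0, 0, 255], [-36, -0.6, 0, 0, 255], [-36, -0.6, 0, 0, 255]]
  ]
}}

```text
time_s: 15.93
tool_pos: [601.4, 139.8, 108.0]
tool_rot: [-180.0, 0.0, 86.0]
ft_force: [0.1, 0.2, -1.6]
grip_width: 3.1
grip_force: 99.1
```

Call:
{"name": "jog_arm", "arguments": {
  "deltas": [
    [[-4, 0, 0, 0, 255], [-8, 0, 0, 0, 255], [-12, 0, 0, 0, 255], [-16, 0, 0, 0, 255], [-20, 0, 0, 0, 255], [-24, 0, 0, 0, 255], [-27, 0, 0, 0, 255], [-30, 0, 0, 0, 255], [-31, 0, 0, 0, 255], [-31, 0, 0, 0, 255]]
  ]
}}

```text
time_s: 16.77
tool_pos: [599.2, 109.4, 107.9]
tool_rot: [-180.0, 0.0, 86.0]
ft_force: [-0.5, -1.6, -1.5]
grip_width: 3.1
grip_force: 99.0
```

Run:
```python
from h import *
s=arm.state();print(s["tool_pos"],s["ft_force"])
a=imaging.read_camera("top");b=imaging.read_camera("scene")
cv2.imwrite("pics/t7.png",a);cv2.imwrite("pics/s7.png",b)
k=cv2.INTER_CUBIC
cv2.imwrite("pics/p7.png",np.vstack([cv2.resize(a[170:220,170:290],None,fx=5.5,fy=5.5,interpolation=k),cv2.resize(b[170:220,260:380],None,fx=5.5,fy=5.5,interpolation=k)]))
```

```text
[599.18391785 109.37038027 107.9264348 ] [-0.53582248 -1.61902873 -1.47050884]
```

View pics/p7.png

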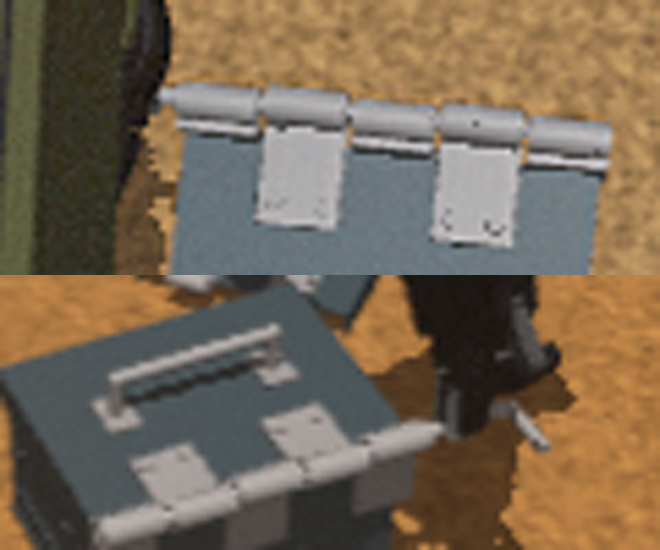

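The top crop shows the pin tail at (165,97) entering the first knuckle, and all five knuckles in line. The scene crop shows the pin held coaxially, with the leg at (525,425). Release, go round behind the leg and push on the tail.

Call:
{"name": "jog_arm", "arguments": {
  "deltas": [
    [[0, 0, 0, 0, 190], [0, 0, 0, 0, 190], [0, 0, 0, 0, 190], [0, 0, -15, 0, 190], [0, 0, -40, 0, 190], [0, 0, -45, 0, 190], [30, 0, -45, 0, 190], [56, 0, -45, 0, 190], [56, 0, -45, 0, 255], [56, 0, -45, 0, 255]]
  ],
  "newtons": 40
}}

```text
time_s: 17.7
tool_pos: [603.4, 167.0, 152.9]
tool_rot: [180.0, -0.0, 86.1]
ft_force: [0.1, -0.3, -0.4]
grip_width: 0.6
grip_force: 0.0
```

Call:
{"name": "jog_arm", "arguments": {
  "deltas": [
    [[0, 0, 0, 0, 255], [0, 0, 20, 0, 255], [0, 0, 40, 0, 255], [0, 0, 49, 0, 255], [0, 0, 49, 0, 255], [0, 0, 49, 0, 255]]
  ]
}}

```text
time_s: 18.2
tool_pos: [602.9, 164.9, 103.5]
tool_rot: [-179.9, 0.0, 85.9]
ft_force: [0.8, -0.1, 0.7]
grip_width: -0.2
grip_force: 0.0
```

Call:
{"name": "jog_arm", "arguments": {
  "deltas": [
    [[-5, 0, 0, 0, 255], [-10, 0, 0, 0, 255], [-15, 0, 0, 0, 255], [-20, 0, 0, 0, 255], [-25, 0, 0, 0, 255], [-30, 0, 0, 0, 255], [-34, 0, 0, 0, 255], [-38, 0, 0, 0, 255], [-42, 0, 0, 0, 255], [-42, 0, 0, 0, 255]]
  ]
}}

```text
time_s: 19.03
tool_pos: [600.8, 123.7, 104.6]
tool_rot: [179.9, -0.0, 86.0]
ft_force: [1.5, 4.3, 2.7]
grip_width: -0.1
grip_force: 1.7
```

Call:
{"name": "jog_arm", "arguments": {
  "deltas": [
    [[-2, 0, 0, 0, 255], [-4, 0, 0, 0, 255], [-6, 0, 0, 0, 255], [-8, 0, 0, 0, 255], [-9, 0, 0, 0, 255], [-9, 0, 0, 0, 255]]
  ]
}}

```text
time_s: 19.53
tool_pos: [600.2, 115.8, 104.6]
tool_rot: [179.9, -0.1, 86.0]
ft_force: [2.0, 5.0, 3.9]
grip_width: 0.1
grip_force: 2.8
```

Call:
{"name": "jog_arm", "arguments": {
  "deltas": [
    [[-1, 0, 0, 0, 255], [-2, 0, 0, 0, 255], [-3, 0, 0, 0, 255], [-4, 0, 0, 0, 255], [-5, 0, 0, 0, 255], [-6, 0, 0, 0, 255], [-6, 0, 0, 0, 255]]
  ]
}}

```text
time_s: 20.12
tool_pos: [599.9, 110.0, 104.6]
tool_rot: [179.9, -0.1, 86.0]
ft_force: [0.1, 6.6, 4.7]
grip_width: -0.2
grip_force: 3.0
```

Call:
{"name": "jog_arm", "arguments": {
  "deltas": [
    [[-1, 0, 0, 0, 255], [-2, 0, 0, 0, 255], [-3, 0, 0, 0, 255], [-3, 0, 0, 0, 255]]
  ]
}}

```text
time_s: 20.45
tool_pos: [599.8, 109.2, 104.7]
tool_rot: [179.9, -0.3, 85.9]
ft_force: [0.6, 12.9, 3.2]
grip_width: -0.0
grip_force: 6.1
```

Call:
{"name": "jog_arm", "arguments": {
  "deltas": [
    [[-1, 0, 0, 0, 255], [-2, 0, 0, 0, 255], [-3, 0, 0, 0, 255], [-3, 0, 0, 0, 255]]
  ]
}}

```text
time_s: 20.78
tool_pos: [599.8, 108.6, 104.9]
tool_rot: [179.9, -0.6, 85.9]
ft_force: [0.5, 18.8, 2.1]
grip_width: -0.1
grip_force: 9.3
```

Run:
```python
from m import *
a=imaging.read_camera("top");b=imaging.read_camera("scene")
cv2.imwrite("pics/t8.png",a);cv2.imwrite("pics/s8.png",b)
C=(513.9,8.1,np.radians(-4.45))
for q in(91,95,99,-91,-105):print(q,proj("top",pose(*C,[77,q,110])),proj("scene",pose(*C,[77,q,110])))
print(a[180:196,275:296].mean(2).astype(int)); print((sat(a)[180:200,272:296]<.3).astype(int))
```

```text
91 [[202.13317002 187.53787711]] [[337.25312179 198.22323455]]
95 [[200.41362624 187.37054658]] [[338.50353837 197.82929035]]
99 [[198.69426743 187.20324754]] [[339.75159611 197.43607559]]
-91 [[280.49726892 195.17780495]] [[277.84040497 216.92552614]]
-105 [[286.52935818 195.76704046]] [[273.06461372 218.42755099]]
[[124 132 138 126 113 132 141 142 141 136 120 120 118 115 116 130 138 134
  132 115 120]
 [129 138 151 136 123 126 140 149 148 143 131 118 119 116 129 131 134 137
  137 130 120]
 [136 140 137 134 125 117 129 146 153 155 130 124 130 126 127 127 126 141
  148 139 117]
 [138 134 141 135 126 120 123 126 137 147 136 134 142 140 141 132 122 132
  136 139 131]
 [128 129 123 115 114 125 127 115 110 124 122 128 139 139 154 140 131 131
  125 125 140]
 [126 125 108 112 113 118 129 126 110 123 114 118 133 129 134 132 123 126
  134 133 132]
 [122 127 130 126 117 111 134 142 134 127 113 111 123 130 135 141 120 105
  124 133 128]
 [138 144 129 122 112 110 122 136 142 124 117 120 122 125 137 135 129 117
  122 126 131]
 [134 147 135 121 123 130 140 144 138 128 121 135 138 134 129 140 134 
[... 963 characters left out ...]
0 0 0 0 0 0 0 0 0 0 0 0 0 0 0 0 0 0]
 [0 0 0 0 0 0 0 0 0 0 0 0 0 0 0 0 0 0 0 0 0 0 0 0]
 [0 0 0 0 0 0 0 0 0 0 0 0 0 0 0 0 0 0 0 0 0 0 0 0]
 [0 0 0 0 0 0 0 0 0 0 0 0 0 0 0 0 0 0 0 0 0 0 0 0]
 [0 0 0 0 0 0 0 0 0 0 0 0 0 0 0 0 0 0 0 0 0 0 0 0]
 [1 1 0 0 0 0 0 0 0 0 0 0 0 0 0 0 0 0 0 0 0 0 0 0]
 [1 1 1 1 1 1 1 1 1 0 0 0 0 0 0 0 0 0 0 0 0 0 0 0]
 [1 1 1 1 1 1 1 1 1 1 0 0 0 0 0 0 0 0 0 0 0 0 0 0]
 [1 1 1 1 1 1 1 1 1 1 1 1 1 1 0 0 0 0 0 0 0 0 0 0]
 [1 1 1 1 1 1 1 1 1 1 1 1 1 1 1 1 0 0 0 0 0 0 0 0]
 [1 1 1 1 1 1 1 1 1 1 1 1 1 1 1 0 0 0 0 0 0 0 0 0]
 [1 1 1 1 1 1 1 1 1 0 0 0 0 0 0 0 0 0 0 0 0 0 0 0]
 [1 1 1 1 1 1 1 1 1 0 0 0 0 0 0 0 0 0 0 0 0 0 0 0]
 [1 1 1 1 1 1 1 1 1 0 0 0 0 0 0 0 0 0 0 0 0 0 0 0]]
```

The tip shows out of the far knuckle to column ~287, against 286.5 predicted for home. The push stalls at 19 N, so the leg is seated. Backing off.

Call:
{"name": "jog_arm", "arguments": {
  "deltas": [
    [[15, 0, 0, 0, 255], [30, 0, 0, 0, 255], [45, 0, 0, 0, 255], [45, 0, -35, 0, 255], [60, 0, -75, 0, 255], [90, 0, -100, 0, 255], [130, 0, -110, 0, 255], [160, 0, -110, 0, 255], [160, 0, -110, 0, 255], [160, 0, -110, 0, 255]]
  ]
}}

```text
time_s: 21.72
tool_pos: [609.4, 264.3, 213.5]
tool_rot: [-180.0, 0.1, 86.2]
ft_force: [0.9, -1.1, 0.4]
grip_width: -0.2
grip_force: 0.0
```

Run:
```python
from m import *
s=arm.state();print(s["tool_pos"].round(),s["ft_force"].round(1))
a=imaging.read_camera("top");b=imaging.read_camera("scene")
cv2.imwrite("pics/t9.png",a);cv2.imwrite("pics/s9.png",b)
f=lambda m:"\n".join("".join(".#"[int(v)] for v in r) for r in m)
print(f(sat(a)[174:200,186:215]<.3));print();print(f(sat(a)[188:200,274:294]<.3));print();print(f(sat(b)[185:222,328:352]<.3))
# hinge upper edge straightness (lid vs chest knuckles)
e=edges(a,range(204,281,3),176,215);p=np.polyfit(e[:,0],e[:,1],1);print((e[:,1]-np.polyval(p,e[:,0])).round(2))
a0=cv2.imread("pics/top0.png");d=cv2.absdiff(a,a0).max(2)
n,_,st,_=cv2.connectedComponentsWithStats((cv2.GaussianBlur(d,(5,5),0)>25).astype(np.uint8));print(st[1:][st[1:,4]>8])
```

```text
[609. 264. 213.] [ 0.9 -1.1  0.4]
.............................
.............................
.............................
.............................
.............................
.............................
.............................
.............................
.............................
................###..........
................####.........
...............###########...
..............###############
.............################
..............###############
................#############
................#############
................#############
................#############
................#############
.................############
.................############
.................############
.................############
.................############
.................############

....................
....................
....................
....................
#######.............
########............
###########.........
#############.......
#############.......
#######.............
#######.............
#######.............

........................
.......
[... 749 characters left out ...]
..................
###.....................
###.....................
###.....................
###.....................
##......................
[-1.4   0.51  0.42  0.72  0.55 -0.38 -0.2  -0.45 -0.52 -0.36  0.81  0.32
  0.24  0.53  0.35  0.71 -0.49 -0.58 -0.69 -0.49 -0.51  0.27  0.06  0.23
  0.26  0.09]
[[    0    69   161   351 35445]
 [  199   183     7     6    24]
 [  198   185    81    22   770]
 [  281   193     6     4    20]
 [  215   210    16     8   113]
 [  247   212    16     9   115]
 [  213   220    49    23   698]
 [  196   251    78    13   544]
 [  196   260    72    14   498]
 [  317   366   145    54  2974]
 [  482   367    78    53  2933]
 [  175   375   101    45  2972]]
```

Run:
```python
from m import *
for n,r in(("t",(205,262,198,282)),("s",(170,200,262,325))):
    A,B=[cv2.cvtColor(cv2.imread(f"pics/{n}{k}.png"),6).astype(np.float32)[r[0]:r[1],r[2]:r[3]] for k in(3,9)]
    print(n,cv2.phaseCorrelate(A,B),np.abs(A-B).mean())
A,B=[cv2.cvtColor(cv2.imread(f"pics/{k}.png"),6).astype(np.float32)[150:182,285:335] for k in("scene0","s9")];print(np.abs(A-B).mean())
```

```text
t ((0.05386245843481419, 0.021277329970530445), 0.7597909296883477) 6.786132
s ((-0.022688400024634348, -0.3386514711898716), 0.6054948041836421) 9.65291
10.015
```

Run:
```python
from m import *
A,B=[cv2.cvtColor(cv2.imread(f"pics/s{k}.png"),6).astype(np.float32) for k in(3,9)]
W=np.float32
def sh(r):
    a=A[r[0]:r[1],r[2]:r[3]]
    f=lambda p:(cv2.warpAffine(B,W([[1,0,p[0]],[0,1,p[1]]]),B.shape[::-1],flags=cv2.INTER_LINEAR|cv2.WARP_INVERSE_MAP)[r[0]:r[1],r[2]:r[3]]-a).ravel()
    q=min((least_squares(f,[x,y],diff_step=.05) for x in(-.3,.3) for y in(-.5,.1,.5)),key=lambda z:z.cost); return q.x.round(2)
for n,r in(("plateL",(196,212,280,300)),("plateR",(190,206,306,322)),("handle",(176,200,270,310)),("chest low",(208,235,278,330)),("chest knuckle",(203,214,302,315)),("chest wall side",(205,240,262,285))):print(n,sh(r))
```

```text
plateL [-0.3  -0.08]
plateR [-0.3  -0.08]
handle [0.3  0.08]
chest low [ 0.3  -0.08]
chest knuckle [ 0.3  -0.08]
chest wall side [-0.3  -0.08]
```

The lid has not moved relative to before the pin went in. The leg is up against the end knuckle and the gripper is clear. Handing in.

```bash
python3 -c "
from bench import arm
print(arm.sign_off())"
```

```text
the job is handed in; nothing more can be done
None
```

The lid is rehung and shut: the long pin runs through all five knuckles with its leg against the +y end knuckle, I saw no sign that anything else on the bench moved, and the job was handed in at about 22 s with the gripper clear.

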